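# Switch the mill-ball feeder to its other tub

### The job

With your fingertips, press down the raised end of the white seesaw gate so that it rocks over its pivot and leans the other way, and after that push the red release slide fully open, so that all four porcelain balls run down the other chute into its tub. Only press and push: do not touch or lift the balls, and leave the brush pot, the clay cup and the sponge where they stand.

Things in the scene. Friction and masses are not known exactly. Their poses are not given: they have to be found in the camera images.
- feeder: Fixed ball feeder on a plywood base 340 x 540 x 12 mm. Origin: on the table under the middle of the gate's pivot (axis along x, 140 mm up). x runs away from the robot along the feed trough (40 mm wide, from x = 212 mm down to 22 mm, floor 182 to 159 mm up), y to the left tub, z up. Balls in the trough empty onto the gate's middle; a chute at either gate end drops them into a tub
- gate (a joint): Lean of the white seesaw gate (trough 190 mm along y, 42 wide): 0 level, +0.30 rad left end down on its stop, -0.30 right end down. A brass weight 46 mm above the axis, 33 mm in front of it, makes it stay on the stop it leans on, either one at the start. About 0.5 N on a pad tips it; past level it falls over by itself
- pad_left (a point): Middle of the top face of the orange thumb pad (44 x 44 x 5 mm) at the gate's left end, towards the robot: 42 mm in front of and 72 mm left of the pivot, about 173 mm up when raised, 130 mm when lowered. Moves with the gate; press it from above
- pad_right (a point): The same for the orange thumb pad at the right end of the gate (72 mm to the right of the pivot)
- release (a joint): Travel of the red release slide in m: 0 closed (its plate blocks the feed trough), 0.04 fully open; it opens as it is pushed towards the feeder's -y (to the right), needs about 1 to 2 N (more against its end stop) and stays where it is left. Balls begin to pass at about 0.026
- release_push (a point): Point on the outer (left) face of the red push paddle, 185 mm up, to be pushed to the right (feeder's -y). Upright plate 36 mm wide along x, 6 mm thick, reaching 31 mm below and 21 mm above this point. Closed, the point lies 75 mm behind and 76 mm left of the pivot; the space to its left is free. Moves with the slide
- tub_left (a point): Middle of the inner floor (16 mm up) of the blue tub at the left; outer size 110 x 110 mm, 85 mm high over the table, the outermost wall 150 mm
- tub_right (a point): The same of the terracotta-coloured tub at the right
- brush_pot: Bystander: loose blue pot 72 mm across, 90 mm high, with brushes up to 190 mm; origin under its centre
- clay_cup: Bystander: loose terracotta cup 66 mm across, 70 mm high; origin under its centre
- sponge: Bystander: loose yellow block sponge 70 x 45 x 30 mm on the table; origin under its centre
- ball0_center (a point): Centre of loose porcelain ball 0 (white, 26 mm across, about 24 g), one of four in a row in the feed trough behind the release slide (nearest to it)
- ball0: The same ball 0; its origin is a point on its surface and turns with it
- ball1_center (a point): Centre of loose porcelain ball 1 (white, 26 mm across, about 24 g), one of four in a row in the feed trough behind the release slide (number 2 in the row)
- ball1: The same ball 1; its origin is a point on its surface and turns with it
- ball2_center (a point): Centre of loose porcelain ball 2 (white, 26 mm across, about 24 g), one of four in a row in the feed trough behind the release slide (number 3 in the row)
- ball2: The same ball 2; its origin is a point on its surface and turns with it
- ball3_center (a point): Centre of loose porcelain ball 3 (white, 26 mm across, about 24 g), one of four in a row in the feed trough behind the release slide (number 4 in the row)
- ball3: The same ball 3; its origin is a point on its surface and turns with it

How it is judged:
On the way, in this order (a step that is already met when the one before it is completed fails the run):
1. the gate has been rocked over to its other stop while the release slide is still shut (distance of pad_left from where it was at the start of the episode above 0.022 m and (value of joint gate above 0.25 rad or value of joint gate below -0.25 rad) and value of joint release below 0.012 m), for 0.2 s.
2. the release slide is pushed open (value of joint release above 0.025 m), for 0.1 s.
At the end, for the whole second after the job is handed in: The gate leans on the stop opposite to its start (beyond 0.25 rad), the release slide is open by more than 33 of its 40 mm, and all four balls lie at rest (under 0.1 m/s) in the tub on the side to which the gate now leans, their centres less than 60 mm above the table (distance of pad_left from where it was at the start of the episode above 0.022 m and value of joint release above 0.033 m and ((value of joint gate above 0.25 rad and y of ball0_center in the frame of feeder between 0.148 and 0.262 m and z of each of ball0_center, ball1_center, ball2_center, ball3_center in the frame of feeder below 0.06 m and y of ball1_center in the frame of feeder between 0.148 and 0.262 m and y of ball2_center in the frame of feeder between 0.148 and 0.262 m and y of ball3_center in the frame of feeder between 0.148 and 0.262 m) or (value of joint gate below -0.25 rad and y of ball0_center in the frame of feeder between -0.262 and -0.148 m and z of each of ball0_center, ball1_center, ball2_center, ball3_center in the frame of feeder below 0.06 m and y of ball1_center in the frame of feeder between -0.262 and -0.148 m and y of ball2_center in the frame of feeder between -0.262 and -0.148 m and y of ball3_center in the frame of feeder between -0.262 and -0.148 m)) and linear speed of each of ball0, ball1, ball2, ball3 below 0.1 m/s); the robot touches nothing.
It fails at once if a ball is touched by the robot (contact force between any of the arm, the fingers and ball0 above 0.3 N or contact force between any of the arm, the fingers and ball1 above 0.3 N or contact force between any of the arm, the fingers and ball2 above 0.3 N or contact force between any of the arm, the fingers and ball3 above 0.3 N).
It fails at once if a ball is lifted or thrown above the feeder (height (world z) of any of ball0_center, ball1_center, ball2_center, ball3_center above 0.23 m).
It fails at once if the blue brush pot is moved by more than 20 mm, or tipped (distance of brush_pot from where it was at the start of the episode above 0.02 m or angle between brush_pot's own z axis and vertical above 0.3 rad).
It fails at once if the clay cup is moved by more than 20 mm, or tipped (distance of clay_cup from where it was at the start of the episode above 0.02 m or angle between clay_cup's own z axis and vertical above 0.3 rad).
It fails at once if the sponge is moved by more than 20 mm, or tipped (distance of sponge from where it was at the start of the episode above 0.02 m or angle between sponge's own z axis and vertical above 0.3 rad).
It also fails if it takes over 43 s, if anything falls off the work surface, if the arm or the gripper's body presses on something with over 40 N, if the wrist force passes 120 N, or if a joint passes its speed limit or range.

### The arm

A 6-joint arm with a two-finger parallel gripper is mounted at the origin on the work surface. World frame = base frame: x ahead of the robot, y to its left, z up, the work surface at z = 0. Lengths are in m, angles in rad, forces in N, time in s.
With the tool pointing down it reaches from about 0.35 to 0.85 m from the base axis. Payload 8.1 kg.
Tool frame: the origin (TCP) lies midway between the tips of the shut fingers; the grasp point (between the pads) lies 19 mm behind it; z points along the fingers, y is the line along which they close (so a half turn about z gives the same grasp; the last joint's range is limited). The gripper opens to 93 mm and grips with 3 to 60 N. Pads are 15 mm wide; open, the fingers measure 128 mm over their backs; the gripper's body (75 mm by 188 mm) begins 65 mm behind the grasp point.
Start: joints at [1.187, 0.13, 1.488, -0, 1.523, -0.085], TCP at [0.177, 0.573, 0.219] pointing down, gripper open.
Joint ranges: [-2.96, 2.96], [-0.89, 2.26], [0.02, 2.5], [-1.34, 4.48], [0, 2.73], [-2.66, 2.66]. Speed limits (rad/s): [2.39, 2.39, 2.79, 3.14, 3.14, 3.14].

### API

Orientations are given as a rotation vector (axis times angle).
In Python, from plant import robot, cams gives the robot as it stands. The module is installed in compiled form; this text tells all that it offers.
- The arm moves only by the tool play_rows, never from a script. Its arguments are lists of equal length, an entry for each row: "slide": the shift along the tool's x, y, z scaled (see below), a list of three; "twist": the turn, a rotation vector about the tool's x, y, z scaled (see below), a list of three. A call has exactly 8 rows; each row shifts and turns the commanded pose from where the row before left it, along the tool's axes as they then stand; what a row does not reach is not made up. The controller multiplies each number of a shift by 25 cm and each number of a turn by 60 degrees. A row lasts 1/10 s, in which the tool goes at most 50 mm and 8.59 degrees, less where a joint would pass 70% of its speed; a pose out of reach is approached as far as the arm can. A call with a number of a shift or a turn outside -1 to 1 is refused whole. A call with a gripper value outside its range is refused whole. "fingers" is the closure, from -1 (fully open) to 1 (shut), set as the call begins (left out, the last holds). The fingers move at their own pace and stop on an object; "force" is the grip in N (left out, the last holds). Time passes only in rows, so rows that do not move let the fingers close, or fill a call up. It gives the time, the measured TCP pose, the force, the opening and the grip force at its end, in the units of the state.
- robot.read_state(): the state, without advancing time (a new reading comes with each control period).
- cams.read_camera(name): name is "scene" or "side" or "wrist"; returns (picture, depth): 384x512x3 uint8, red, green, blue; 384x512 float32, m along the optical axis (not along the pixel's ray), 0 where there is no reading.
- cams.get_calibration(name): a dict with "fx", "fy", "cx", "cy" (pixels), "world_from_camera" (4x4, takes a point from camera to world coordinates). Camera axes: x right, y down, z forward; pixel columns grow to the right and rows downward; lengths in m; the calibration is good to about 2 mm. The wrist camera is an equidistant fisheye: a pixel r from the principal point sees the ray r / f radians off the axis. A picture is of the moment at which its call begins: read the wrist's pose just before it. get_calibration takes no time and is no camera call; for the wrist camera it gives the pose at the moment of the call.
- robot.close_job(): hands the job in; it is judged then, once.
The state is a dict: "t": time; "q": joint angles; "dq": joint speeds; "joint_torque": joint torques, N m; "tool_pos": TCP position; "orientation": TCP orientation; "force": force on the tool from outside, world axes, zero at the start; "wrist_torque": the same for the moment, N m; "opening": finger opening in m; "gripper_force": force on a finger pad.
Only numpy, scipy, OpenCV 4.12 (cv2) and the standard library are available. Lean on these libraries where they do the work, as an engineer would, in place of code of your own. Each camera call takes 0.05 s, during which the arm holds its last target. There are 200 camera calls.

## Working session

There is one attempt and no reset: what is moved stays moved. The work goes in short steps, Python scripts to look and compute and a tool call to move; the robot and the scene stay as the last step left them, time stands still between calls to the robot, and variables do not carry over. Pictures are saved under pics/ and viewed, at most 10 in all, crops included, and the job is handed in when it is done.

Besides the shell and the picture viewer there is one more tool, called after "Request:" as a command line: name --argument value ..., lists and objects as JSON in quotes. play_rows: Moves the arm, as the interface text tells. Shifts and turns lie within -1 to 1; 1 stands for 25 cm of shift or 60 degrees of turn. Its arguments: {"type":"object","properties":{"slide":{"type":"array"},"twist":{"type":"array"},"fingers":{"type":"number"},"force":{"type":"number"}},"required":["slide","twist"]}

```bash
mkdir -p pics; cat > h.py <<'E'
from plant import robot, cams
import numpy as np, cv2
def grab(n):
    im,d=cams.read_camera(n); c=cams.get_calibration(n); return im,d,c
def pts(d,c):
    v,u=np.indices(d.shape); P=np.stack([(u-c['cx'])/c['fx']*d,(v-c['cy'])/c['fy']*d,d],-1)
    T=np.array(c['world_from_camera']); return P@T[:3,:3].T+T[:3,3]
E
python3 - <<'E'
from h import *
s=robot.read_state(); print(s['t'],s['tool_pos'],s['orientation'],s['opening'])
for n in('scene','side'):
    im,d,c=grab(n); np.savez(n+'.npz',im=im,P=pts(d,c),d=d); cv2.imwrite(f'pics/{n}0.png',im[:,:,::-1]); print(n,np.round(c['world_from_camera'],3))
    P=pts(d,c); hsv=cv2.cvtColor(im,cv2.COLOR_RGB2HSV)
    for k,lo,hi in(('orange',(8,150,120),(20,255,255)),('red',(0,170,90),(5,255,255)),('red2',(174,170,90),(180,255,255)),('blue',(100,100,50),(125,255,255)),('yellow',(22,120,120),(34,255,255))):
        m=cv2.inRange(hsv,lo,hi); nn,l,st,ce=cv2.connectedComponentsWithStats(m)
        for i in range(1,nn):
            if st[i,4]>40:
                q=P[(l==i)&(d>0)]
                if len(q): print(k,st[i],np.round(np.median(q,0),3),np.round(q.min(0),3),np.round(q.max(0),3))
E
```

```text
0.0 [0.17638312 0.57289515 0.2175884 ] [-4.67518065e-01 -3.10618635e+00  2.82204582e-03] 0.09299140346012949
scene [[-0.187  0.818 -0.543  1.01 ]
 [ 0.982  0.16  -0.097  0.122]
 [ 0.008 -0.552 -0.834  0.821]
 [ 0.     0.     0.     1.   ]]
orange [151   1  46  31 946] [-0.087 -0.317  0.099] [-0.168 -0.371  0.092] [-0.018 -0.264  0.105]
orange [396  28  35  22 488] [-0.114  0.422  0.1  ] [-1.576  0.371 -0.759] [-0.066  0.887  0.13 ]
orange [154 129  21  11 157] [ 0.457 -0.165  0.172] [ 0.295 -0.263 -0.003] [ 0.473 -0.142  0.18 ]
orange [195 129  11  13  44] [ 0.467 -0.082  0.192] [ 0.446 -0.093  0.179] [ 0.471 -0.069  0.198]
orange [218 139  19  11 128] [ 0.426 -0.032  0.13 ] [ 0.315 -0.078  0.018] [ 0.44  -0.009  0.138]
orange [ 70 144  13  40 102] [ 0.559 -0.336  0.146] [ 0.501 -0.352  0.139] [ 0.606 -0.325  0.152]
orange [ 89 161  33   2  49] [ 0.492 -0.306  0.083] [ 0.486 -0.351  0.08 ] [ 0.504 -0.276  0.086]
orange [ 82 178  41  23 453] [ 0.536 -0.318  0.016] [ 0.492 -0.349  0.01 ] [ 0.625 -0.214  0.188]
orange [120 185  13  14 106] [ 0.538 -0.261  0.018] [ 0.509 -0.282  0.011] [
[... 779 characters left out ...]
7  0.073] [0.451 0.052 0.174]
orange [204 241  29  17 278] [ 0.465 -0.165  0.174] [ 0.442 -0.189  0.011] [0.512 0.028 0.18 ]
orange [258 288  64  46 291] [ 0.544 -0.281  0.086] [ 0.499 -0.354  0.013] [ 0.604 -0.223  0.152]
orange [237 306  31  49 174] [ 0.49  -0.292  0.084] [ 0.475 -0.349  0.013] [ 0.519 -0.198  0.088]
red [228 179  28  24 264] [ 0.548 -0.005  0.191] [ 0.53  -0.086  0.076] [0.598 0.189 0.207]
blue [ 137   74   59   47 2166] [ 0.547  1.316 -0.087] [ 0.413  1.29  -0.206] [ 0.692  1.595 -0.06 ]
blue [ 154  168   57   78 2144] [0.423 0.155 0.078] [0.378 0.042 0.012] [0.503 0.176 0.152]
yellow [135 263  35  31 583] [ 0.328 -0.054  0.029] [ 0.291 -0.08  -0.002] [0.37  0.013 0.032]
```

View pics/scene0.png

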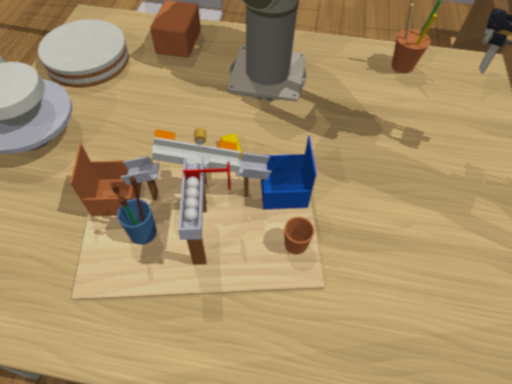

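View pics/side0.png

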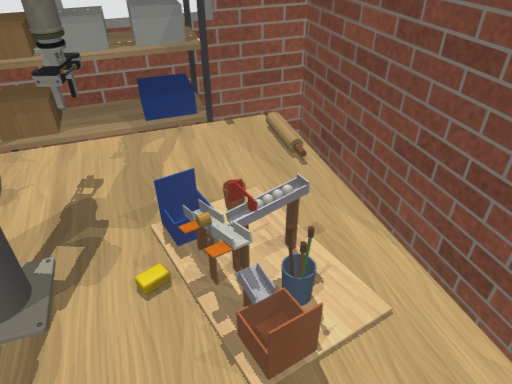

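The scene shows the gate's left end down (lowered pad about pixel (227,144)) and its right end up (pad about (164,134)). The red paddle is near (229,177), the brush pot near (138,220) and the balls near (192,200). The side view agrees: raised pad at (218,249), paddle at (234,190). So I press the right pad.

```bash
cat >> h.py <<'E'
from scipy.spatial.transform import Rotation as R
def tool(target,yaw_deg=None):
    "shift in the tool's axes, units of 25 cm; z turn in units of 60 deg"
    s=robot.read_state(); r=R.from_rotvec(s['orientation']); y=r.as_matrix()[:,1]
    print(s['t'],np.round(s['tool_pos'],4),'yaw y',np.degrees(np.arctan2(y[1],y[0])),'F',np.round(s['force'],1))
    return r.inv().apply(np.array(target)-s['tool_pos'])/.25
E
python3 - <<'E'
from h import *
# frame from raised / lowered pad centres (mean of the two views)
a=np.array([.461,-.165]); b=np.array([.429,-.033])
y=(b-a)/np.linalg.norm(b-a); x=np.array([y[1],-y[0]]); piv=(a+b)/2+.042*x
print('yaw',np.degrees(np.arctan2(x[1],x[0])),'piv',piv,'len',np.linalg.norm(b-a))
print('press',piv-.046*x-.072*y,'paddle',piv+.075*x+.076*y,'pre',piv+.075*x+.125*y)
print(tool([*(piv-.046*x-.072*y),.25]))
# rows: turn +7.7deg x4 while moving straight
s=robot.read_state(); T=np.array([*(piv-.046*x-.072*y),.25]); d=(T-s['tool_pos'])/17.5/.25; r=R.from_rotvec(s['orientation'])
for i in range(8):
    print(np.round(r.inv().apply(d),3)); 
    if i<4: r=r*R.from_rotvec([0,0,-np.radians(7.7)])
E
```

```text
yaw 13.626994859891552 piv [ 0.4858177 -0.0891048] len 0.13582341477079718
press [ 0.4580758  -0.16991561] paddle [0.54080086 0.00242581] pre [0.52925646 0.05004647]
0.1 [0.1764 0.5729 0.2177] yaw y 72.87871202967176 F [ 0.2 -0.7  1.1]
[-1.95138085 -2.50825975 -0.12527982]
[-0.112 -0.143 -0.007]
[-0.091 -0.157 -0.007]
[-0.069 -0.168 -0.007]
[-0.046 -0.176 -0.007]
[-0.022 -0.18  -0.007]
[-0.022 -0.18  -0.007]
[-0.022 -0.18  -0.007]
[-0.022 -0.18  -0.007]
```

Request:
play_rows --slide '[[-0.11,-0.14,-0.03],[-0.09,-0.155,-0.03],[-0.07,-0.165,-0.02],[-0.045,-0.175,-0.02],[-0.02,-0.18,-0.02],[-0.02,-0.18,-0.02],[-0.02,-0.18,-0.02],[-0.02,-0.18,0]]' --twist '[[0,0,-0.128],[0,0,-0.128],[0,0,-0.128],[0,0,-0.128],[0,0,0],[0,0,0],[0,0,0],[0,0,0]]' --fingers 1 --force 20

```text
t: 0.9
tool_pos: [0.3024, 0.2341, 0.2591]
orientation: [-0.373, 3.118, 0.001]
force: [1.0, 0.0, 0.8]
opening: 0.0338
gripper_force: 0.0
```

```bash
python3 -c "
from h import *
print(tool([.458,-.17,.21]))"
```

```text
0.9 [0.3024 0.2341 0.2591] yaw y 103.63431156192195 F [1.  0.  0.8]
[-0.22372652 -1.71750517  0.19637808]
```

Request:
play_rows --slide '[[-0.03,-0.18,0],[-0.03,-0.18,0],[-0.03,-0.18,0],[-0.03,-0.18,0],[-0.03,-0.18,0],[-0.02,-0.18,0],[-0.02,-0.18,0],[-0.01,-0.18,0]]' --twist '[[0,0,0],[0,0,0],[0,0,0],[0,0,0],[0,0,0],[0,0,0],[0,0,0],[0,0,0]]'

```text
t: 1.7
tool_pos: [0.4355, -0.1045, 0.2583]
orientation: [0.371, -3.119, -0.0]
force: [1.3, -0.5, 1.1]
opening: 0.0005
gripper_force: 0.0
```

```bash
python3 -c "
from h import *
im,d,c=grab('side'); cv2.imwrite('pics/side1.png',cv2.resize(im[130:330,130:330,::-1],(600,600)))
print(tool([.458,-.17,.21]))"
```

```text
1.75 [ 0.4362 -0.11    0.2578] yaw y 103.41801214043035 F [-4.4 -3.  -1.4]
[-0.02920136 -0.25309539  0.19193232]
```

View pics/side1.png

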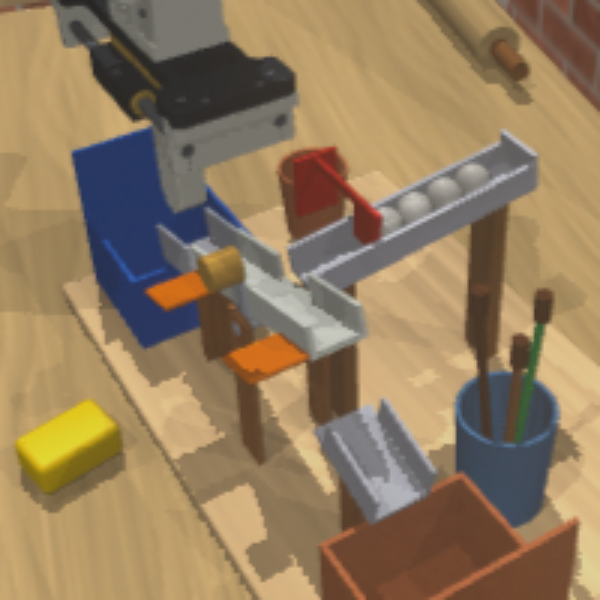

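The crop shows the closed fingertips at (185,195) above and behind the gate. The raised right pad is at (265,357), and the paddle and balls are undisturbed. Next: over the pad, then down.

Request:
play_rows --slide '[[-0.01,-0.09,0],[-0.01,-0.08,0],[-0.01,-0.06,0],[0,-0.02,0],[0,0,0.07],[0,0,0.07],[0,0,0.06],[0,0,0]]' --twist '[[0,0,0],[0,0,0],[0,0,0],[0,0,0],[0,0,0],[0,0,0],[0,0,0],[0,0,0]]'

```text
t: 2.55
tool_pos: [0.4559, -0.1604, 0.206]
orientation: [0.372, -3.116, -0.004]
force: [0.2, -0.3, -0.1]
opening: 0.0002
gripper_force: 0.0
```

```bash
python3 -c "
from h import *
im,d,c=grab('side'); cv2.imwrite('pics/side2.png',cv2.resize(im[160:320,130:290,::-1],(600,600)))
print(tool([.458,-.17,.145]))"
```

```text
2.6 [ 0.4566 -0.1608  0.2076] yaw y 103.63132131356562 F [ 0.2 -0.3  0.1]
[ 0.0027405  -0.03769492  0.2501615 ]
```

View pics/side2.png

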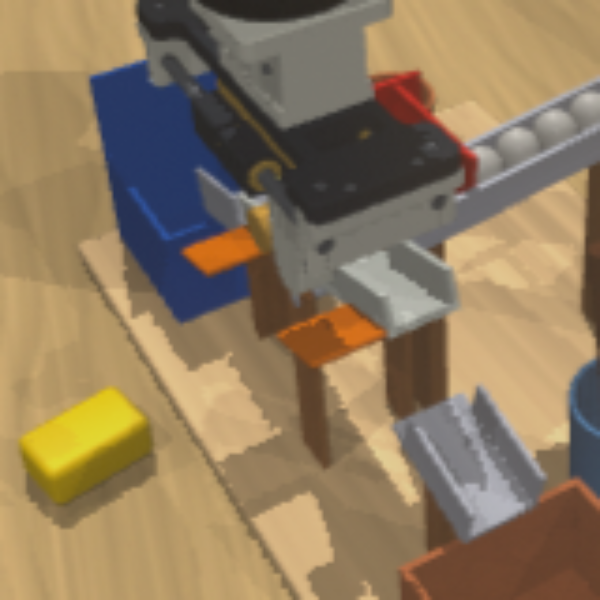

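Fingertips (about (310,295)) hover over the inner part of the raised pad (330,335), with nothing else touched. I'll shift outward about 1 cm and press.

Request:
play_rows --slide '[[0,-0.04,0],[0,0,0.05],[0,0,0.05],[0,0,0.05],[0,0,0.05],[0,0,0.04],[0,0,0.03],[0,0,0]]' --twist '[[0,0,0],[0,0,0],[0,0,0],[0,0,0],[0,0,0],[0,0,0],[0,0,0],[0,0,0]]'

```text
t: 3.4
tool_pos: [0.4589, -0.1708, 0.1396]
orientation: [0.372, -3.117, -0.002]
force: [0.4, 0.1, 1.1]
opening: 0.0003
gripper_force: 0.0
```

```bash
python3 -c "
from h import *
im,d,c=grab('side'); cv2.imwrite('pics/side3.png',cv2.resize(im[160:320,130:290,::-1],(600,600)))
print(tool([.458,-.17,.25]))"
```

```text
3.45 [ 0.4593 -0.171   0.1405] yaw y 103.60648355275585 F [-0.6 -0.5  0.2]
[ 0.00462894  0.00558422 -0.43790812]
```

View pics/side3.png

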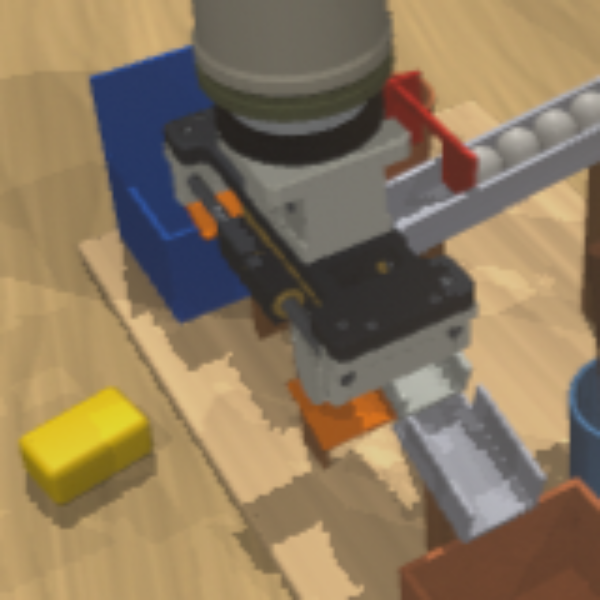

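The gate has rocked over: the right end is down at its chute (430,390) and the left pad is up at (215,210). The slide is still shut. Next: up and across to the left of the paddle.

Request:
play_rows --slide '[[0,0,-0.16],[0,0,-0.16],[0,0,-0.16],[-0.09,0.16,0],[-0.1,0.16,0],[-0.1,0.16,0],[-0.1,0.16,0],[-0.09,0.16,0]]' --twist '[[0,0,0],[0,0,0],[0,0,0],[0,0,0],[0,0,0],[0,0,0],[0,0,0],[0,0,0]]'

```text
t: 4.25
tool_pos: [0.5301, 0.0533, 0.2622]
orientation: [-0.372, 3.118, -0.0]
force: [0.5, -0.2, 0.2]
opening: 0.0007
gripper_force: 0.0
```

```bash
python3 - <<'E'
from h import *
print(tool([.529,.05,.17]))
im,d,c=grab('scene'); cv2.imwrite('pics/scene1.png',cv2.resize(im[80:260,120:340,::-1],(733,600)))
P=pts(d,c); hsv=cv2.cvtColor(im,cv2.COLOR_RGB2HSV); m=(cv2.inRange(hsv,(0,170,90),(5,255,255))>0)&(abs(P[...,2]-.195)<.02)
q=P[m]; y=np.array([-.236,.972]); x=np.array([.972,.236]); f=(q[:,:2]-[.4858,-.0891]); print(len(q),np.percentile(f@x,[2,50,98]),np.percentile(f@y,[2,50,90,98]))
E
```

```text
4.25 [0.5301 0.0533 0.2622] yaw y 103.59555346660123 F [ 0.5 -0.2  0.2]
[ 0.00808612 -0.01157703  0.36893219]
174 [0.07957854 0.08358168 0.09931133] [-0.01246906  0.01160931  0.07230478  0.07345405]
```

View pics/scene1.png

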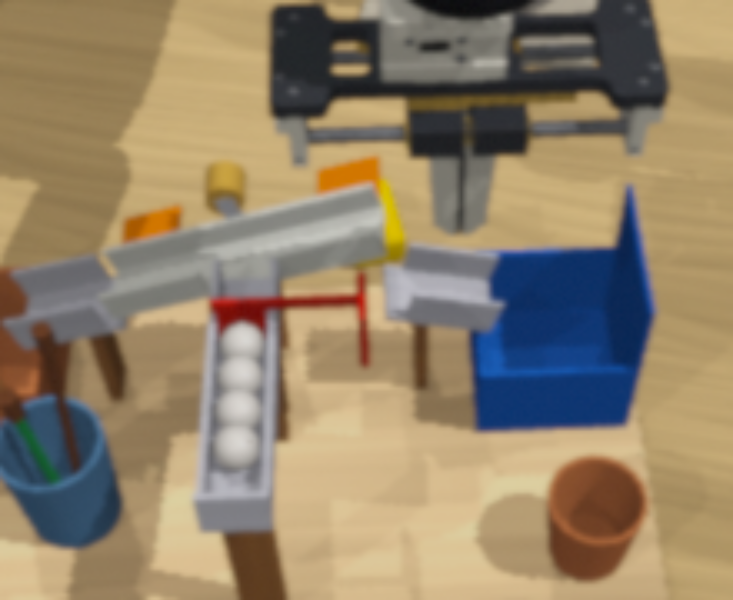

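Gate leans right, and the paddle is at crop (362,315) with its outer face at feeder y ≈ 73 mm. The fingertips (460,225) hang to its left and higher, with free space below. I descend there and start the push.

Request:
play_rows --slide '[[-0.02,0,0.1],[0,0,0.14],[0,0,0.13],[0,-0.04,0],[0,-0.05,0],[0,-0.05,0],[0,-0.05,0],[0,0,0]]' --twist '[[0,0,0],[0,0,0],[0,0,0],[0,0,0],[0,0,0],[0,0,0],[0,0,0],[0,0,0]]'

```text
t: 5.1
tool_pos: [0.5468, 0.0041, 0.1706]
orientation: [-0.368, 3.117, -0.002]
force: [-0.2, 0.3, -0.5]
opening: 0.0003
gripper_force: 0.0
```

Request:
play_rows --slide '[[0,-0.03,0],[0,-0.03,0],[0,-0.03,0],[0,-0.02,0],[0,0,0],[0,0,0],[0,0,0],[0,0,0]]' --twist '[[0,0,0],[0,0,0],[0,0,0],[0,0,0],[0,0,0],[0,0,0],[0,0,0],[0,0,0]]'

```text
t: 5.9
tool_pos: [0.5518, -0.0204, 0.1686]
orientation: [-0.372, 3.119, -0.0]
force: [-0.0, 1.2, 0.8]
opening: 0.0003
gripper_force: 0.7
```

```bash
python3 - <<'E'
from h import *
s=robot.read_state(); y=np.array([-.236,.972]); x=np.array([.972,.236]); f=s['tool_pos'][:2]-[.4858,-.0891]; print(f@x,f@y,s['force'])
im,d,c=grab('scene'); cv2.imwrite('pics/scene2.png',cv2.resize(im[80:260,50:270,::-1],(733,600)))
E
```

```text
0.0804047803844786 0.05123668236422572 [-0.02963778  1.23596367  0.77257153]
```

View pics/scene2.png

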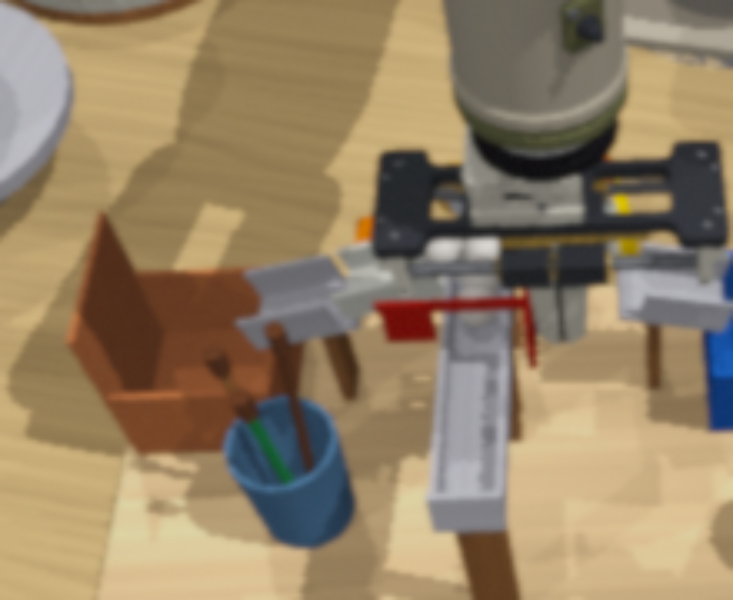

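The balls are already running: two are near (465,250) and one near (480,300), and the paddle is still against the finger at (530,335). The force is only 1.2 N, so I'll push a bit further to the stop.

Request:
play_rows --slide '[[0,-0.012,0],[0,-0.012,0],[0,-0.012,0],[0,0,0],[0,0,0],[0,0,0],[0,0,0],[0,0,0]]' --twist '[[0,0,0],[0,0,0],[0,0,0],[0,0,0],[0,0,0],[0,0,0],[0,0,0],[0,0,0]]'

```text
t: 6.75
tool_pos: [0.5519, -0.0207, 0.1688]
orientation: [0.379, -3.116, -0.02]
force: [-13.5, 39.3, 13.4]
opening: 0.0007
gripper_force: 20.8
```

It is against the end stop, so fully open. I back off and lift away.

Request:
play_rows --slide '[[0,0.05,0],[0,0.08,0],[0,0.1,0],[0,0,-0.1],[0,0,-0.15],[0,0,-0.15],[0,0.15,0],[0,0.15,0]]' --twist '[[0,0,0],[0,0,0],[0,0,0],[0,0,0],[0,0,0],[0,0,0],[0,0,0],[0,0,0]]'

```text
t: 7.55
tool_pos: [0.5236, 0.0993, 0.2704]
orientation: [-0.367, 3.117, -0.001]
force: [0.6, 0.2, -0.4]
opening: 0.0002
gripper_force: 0.0
```

Request:
play_rows --slide '[[0,0.15,0],[0,0.15,0],[0,0,0],[0,0,0],[0,0,0],[0,0,0],[0,0,0],[0,0,0]]' --twist '[[0,0,0],[0,0,0],[0,0,0],[0,0,0],[0,0,0],[0,0,0],[0,0,0],[0,0,0]]'

```text
t: 8.35
tool_pos: [0.5054, 0.1718, 0.2686]
orientation: [0.37, -3.12, 0.0]
force: [0.7, 0.0, 0.3]
opening: 0.0006
gripper_force: 0.0
```

```bash
python3 - <<'E'
from h import *
print(robot.read_state()['t'])
a=grab('scene')[0]; b=grab('side')[0]
z=lambda i:cv2.resize(i[...,::-1],(400,400))
cv2.imwrite('pics/end.png',np.hstack([z(a[100:270,70:240]),z(b[200:370,180:350])]))
E
```

```text
8.35
```

View pics/end.png

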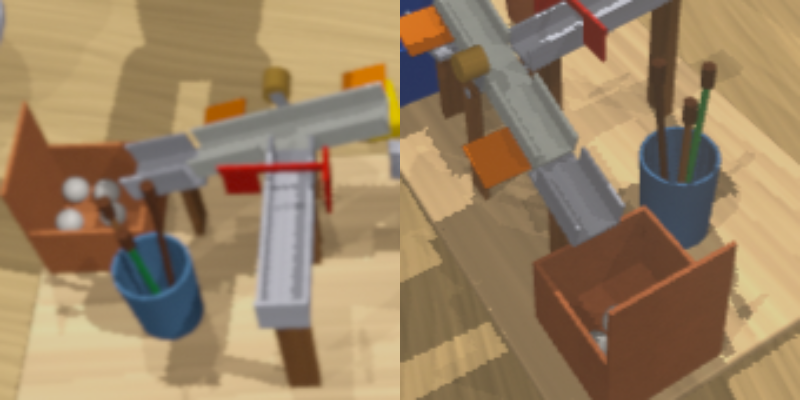

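All four balls lie in the right tub (left panel, (75,188), (70,220), (105,188) and (118,213)). The trough is empty, the gate leans right and the slide is open. I'll let things settle briefly, then hand in.

Request:
play_rows --slide '[[0,0,0],[0,0,0],[0,0,0],[0,0,0],[0,0,0],[0,0,0],[0,0,0],[0,0,0]]' --twist '[[0,0,0],[0,0,0],[0,0,0],[0,0,0],[0,0,0],[0,0,0],[0,0,0],[0,0,0]]'

```text
t: 9.25
tool_pos: [0.5051, 0.1726, 0.2686]
orientation: [0.372, -3.119, 0.0]
force: [-0.3, 0.2, -0.3]
opening: 0.0001
gripper_force: 0.0
```

Request:
play_rows --slide '[[0,0,0],[0,0,0],[0,0,0],[0,0,0],[0,0,0],[0,0,0],[0,0,0],[0,0,0]]' --twist '[[0,0,0],[0,0,0],[0,0,0],[0,0,0],[0,0,0],[0,0,0],[0,0,0],[0,0,0]]'

```text
t: 10.05
tool_pos: [0.5051, 0.1726, 0.2686]
orientation: [0.372, -3.119, -0.0]
force: [0.1, 0.9, 0.4]
opening: 0.0009
gripper_force: 0.0
```

```bash
python3 -c "
from plant import robot
print(robot.close_job())"
```

```text
the job is handed in; nothing more can be done
None
```

I rocked the gate over to the right and pushed the release slide to its end stop; the last picture shows all four balls in the right (terracotta) tub, and I handed the job in at about 10 s (no verdict was returned).

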